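# Put the files away in the jeweller's tool chest

### The arm

A 6-joint arm with a two-finger parallel gripper is mounted at the origin on the work surface. World frame = base frame: x ahead of the robot, y to its left, z up, the work surface at z = 0. Lengths are in mm, angles in rad, forces in N, time in s.
With the tool pointing down it reaches from about 275 to 1000 mm from the base axis. Payload 8.4 kg.
Tool frame: the origin (TCP) lies at the very end of the fingers, on their centre line; the grasp point (between the pads) lies 19 mm behind it; z points along the fingers, y is the line along which they close (so a half turn about z gives the same grasp; the last joint's range is limited). The gripper opens to 85 mm and grips with 20 to 120 N. Pads are 22 mm wide; open, the fingers measure 114 mm over their backs; the gripper's body (76 mm by 85 mm) begins 54 mm behind the grasp point. The pads swing forward as they close: fully open they stand 13 mm farther back than shut.
Start: joints at [-1.105, 0.353, 1.633, -0, 1.155, -0.002], TCP at [281.826, -557.855, 231.281] pointing down, gripper open.
Joint ranges: [-2.63, 2.63], [-0.92, 2.1], [0.06, 2.66], [-1.3, 4.44], [0, 2.69], [-3.02, 3.02]. Speed limits (rad/s): [2.22, 2.22, 2.79, 3.14, 3.14, 3.14].

### API

Orientations are given as [roll, pitch, yaw] about the fixed x, y, z axes, in that order (R = Rz(yaw) Ry(pitch) Rx(roll)).
In Python, from rig import telemetry, imaging, r gives the robot as it stands. The module is installed in compiled form; this text tells all that it offers.
- The arm moves only by the tool step_arm, never from a script. Its argument "moves" is a list of rows, each a list of 3 entries, a list of its own where there are three numbers: the turn, a rotation vector about the tool's x, y, z scaled (see below), then the shift along the tool's x, y, z scaled (see below), then the opening, from -1 (shut) to 1 (fully open). A call has 1 to 8 rows; each row is the pose to reach, as a shift and turn from the pose commanded when the call began, along the tool's axes at that moment; what a row does not reach only later rows make up. The controller multiplies each number of a shift by 200 mm and each number of a turn by 45 degrees. A row lasts 1/10 s, in which the tool goes at most 50 mm and 8.59 degrees, less where a joint would pass 70% of its speed; a pose out of reach is approached as far as the arm can. A call with a number of a shift or a turn outside -1 to 1 is refused whole. A call with a gripper value outside its range is refused whole. The fingers move at their own pace and stop on an object; "squeeze" is the grip in N (left out, the last holds). Time passes only in rows, so rows that repeat a pose let the fingers close. It gives the time, the measured TCP pose, the force, the opening and the grip force at its end, in the units of the state.
- telemetry.sense(): the state, without advancing time (a new reading comes with each control period).
- imaging.grab_frame(name): name is "scene" or "top"; returns the picture (384x512x3 uint8, red, green, blue); there is no depth.
- imaging.calibration(name): a dict with "fx", "fy", "cx", "cy" (pixels), "dist_coeffs" ([k1, k2, p1, p2, k3] as OpenCV has them; the pictures are not rectified), "cam_to_world" (4x4, takes a point from camera to world coordinates). Camera axes: x right, y up, looking along -z (the intrinsics and any distortion apply to the point x, -y, -z); pixel columns grow to the right and rows downward; lengths in mm; the calibration is good to about 2 mm. A picture is of the moment at which its call begins. calibration takes no time and is no camera call.
- r.sign_off(): hands the job in; it is judged then, once.
Trained networks look in the newest picture that a camera, given by its name, has taken for a name from the list of things; names that differ only in an ending like _2 or _b are one class to them, and where a whole thing is asked for, a point or a joint stands for the part that bears it (a point fixed in the world has none). Each returns a list of dicts, best first, with "conf" (0 to 1); they miss things now and then, are a little off and sometimes report something else, mostly with a low value. They report only what shows in the picture. A call takes as long as a camera call.
- imaging.recognise(camera, name): "extent" ([left, top, width, height] in pixels, round what is visible of it).
- imaging.mark_of(camera, name): "xy" ([column, row] in pixels: a listed point, or the origin of a listed thing).
The state is a dict: "clock": time; "qpos": joint angles; "qvel": joint speeds; "joint_efforts": joint torques, N m; "eef_pos": TCP position; "tcp_rot": TCP orientation; "contact_force": force on the tool from outside, world axes, zero at the start; "wrist_torque": the same for the moment, N m; "opening": opening from 0.0 (shut) to 1.0 (fully open); "grasp_force": force on a finger pad.
Only numpy, scipy, OpenCV 4.12 (cv2) and the standard library are available. Lean on these libraries where they do the work, as an engineer would, in place of code of your own. Each camera call takes 0.05 s, during which the arm holds its last target. There are 200 camera calls.

### The job

Pull the drawer of the little wooden tool chest right out to its stop, then take the two orange-handled files from the sloping rack and lay them (do not drop them) flat and side by side across the drawer, parallel to its front, both with the handle at the end where the blue tag sits on top of the chest. Then push the drawer fully shut. Leave the black-handled burnisher in the rack and everything else where it is.

Things in the scene. Friction and masses are not known exactly. Their poses are not given: they have to be found in the camera images.
- chest: wooden bench-top chest fixed to the table, 220 deep (x) x 270 wide (y) x 75 mm high, origin at the centre of its underside on the table. Its front with the single drawer faces its own -x; the drawer slides out to -x. On its top, near the rear, a fixed tin 30 mm high.
- chest_drawer0 (a joint): how far the drawer is out, m: 0 shut, 0.150 at its stop; may start slightly open; stays where it is left
- chest_drawer0_handle (a point): middle of the drawer's steel bar handle: bar 11 mm thick, 120 mm long, level, along y, 35 mm in front of the drawer's face, 41 mm above the table, free on all sides between its two end posts. Axes as the chest's.
- drawer_floor (a point): centre of the drawer's inner floor (moves with the drawer), 22 mm above the table; axes as the chest's. Inside the drawer is 175 mm (x) x 228 mm (y), walls 31 mm high, front panel up to 41 mm above this floor. With the drawer at its stop the floor from 87 mm in front (-x) of this point to 56 mm behind it is uncovered; the rest is still under the chest's top.
- tag_blue: blue plastic tag, 24 x 34 x 5 mm, fixed flat on the chest's top at its left or right end; origin at the centre of its underside. The handles go to this end (the same y side of the chest).
- tag_green: green tag of the same size at the other end of the chest's top
- rack: wooden rack fixed to the table, base 180 (x) x 220 mm (y), origin at the centre of its underside. Holds three tools 60 mm apart in y, sloping 30 degrees, handles high towards its -x (the robot), tips low against a foot strip; their middles 85 mm above the table. They rest on bars 60 mm above and 65 mm below the middle, between brass cheeks up to the centre line; lift off square to the slope.
- file_a: file, 170 mm long, origin halfway along it on its centre line: its -x half is the orange handle (85 mm long, 18 mm wide in y, 16 mm thick in z), its +x half the steel blade, 5 mm thick. +x points to the blade tip, z away from the slope while in the rack. 60 g, balances about 15 mm into the handle.
- file_b: file, 170 mm long, origin halfway along it on its centre line: its -x half is the orange handle (85 mm long, 18 mm wide in y, 16 mm thick in z), its +x half the steel blade, 5 mm thick. +x points to the blade tip, z away from the slope while in the rack. 60 g, balances about 15 mm into the handle.
- file_a_grip (a point): place to grip this file: on its centre line, on the handle, 18 mm from its middle; axes as the file's
- file_b_grip (a point): place to grip this file: on its centre line, on the handle, 18 mm from its middle; axes as the file's
- file_a_butt (a point): handle end of this file, on its centre line, 85 mm from its middle
- file_b_butt (a point): handle end of this file, on its centre line, 85 mm from its middle
- burnisher: burnisher, stays in the rack: 170 mm long, origin halfway along it on its centre line: its -x half is the black handle (85 mm long, 18 mm wide in y, 16 mm thick in z), its +x half the steel rod, 5 mm thick. +x points to the blade tip, z away from the slope while in the rack. 60 g, balances about 15 mm into the handle.
- bench_block: flat steel block 100 x 100 x 25 mm, bystander; origin under its centre
- hammer: wooden-handled hammer 220 mm, lying on the table, bystander
- brush: brush 170 mm, lying on the table, bystander

How it is judged (in metres and radians):
On the way, in this order (a step that is already met when the one before it is completed fails the run):
1. the drawer is pulled out to its stop (within 8 mm) (value of joint chest_drawer0 above 0.1416 m), for 0.2 s.
2. one of the orange files lies in the drawer, let go, flat, across it, handle to the blue tag's end (((x of file_a in the frame of drawer_floor between -0.085 and 0.085 m and y of file_a in the frame of drawer_floor between -0.035 and 0.035 m and z of file_a in the frame of drawer_floor between 0.002 and 0.0135 m and angle between the x axis of file_a and the y axis of drawer_floor, either way round below 0.2 rad and ((y of tag_blue in the frame of chest above 0 m and y of file_a_butt in the frame of drawer_floor above 0.03 m) or (y of tag_blue in the frame of chest below 0 m and y of file_a_butt in the frame of drawer_floor below -0.03 m)) and contact force between file_a and the fingers below 0.1 N and linear speed of file_a below 0.05 m/s) or (x of file_b in the frame of drawer_floor between -0.085 and 0.085 m and y of file_b in the frame of drawer_floor between -0.035 and 0.035 m and z of file_b in the frame of drawer_floor between 0.002 and 0.0135 m and angle between the x axis of file_b and the y axis of drawer_floor, either way round below 0.2 rad and ((y of tag_blue in the frame of chest above 0 m and y of file_b_butt in the frame of drawer_floor above 0.03 m) or (y of tag_blue in the frame of chest below 0 m and y of file_b_butt in the frame of drawer_floor below -0.03 m)) and contact force between file_b and the fingers below 0.1 N and linear speed of file_b below 0.05 m/s))), for 0.2 s.
3. both orange files lie so (x of file_a in the frame of drawer_floor between -0.085 and 0.085 m and y of file_a in the frame of drawer_floor between -0.035 and 0.035 m and z of file_a in the frame of drawer_floor between 0.002 and 0.0135 m and angle between the x axis of each of file_a, file_b and the y axis of drawer_floor, either way round below 0.2 rad and ((y of tag_blue in the frame of chest above 0 m and y of file_a_butt in the frame of drawer_floor above 0.03 m) or (y of tag_blue in the frame of chest below 0 m and y of file_a_butt in the frame of drawer_floor below -0.03 m)) and contact force between each of file_a, file_b and the fingers below 0.1 N and linear speed of each of file_a, file_b below 0.05 m/s and x of file_b in the frame of drawer_floor between -0.085 and 0.085 m and y of file_b in the frame of drawer_floor between -0.035 and 0.035 m and z of file_b in the frame of drawer_floor between 0.002 and 0.0135 m and ((y of tag_blue in the frame of chest above 0 m and y of file_b_butt in the frame of drawer_floor above 0.03 m) or (y of tag_blue in the frame of chest below 0 m and y of file_b_butt in the frame of drawer_floor below -0.03 m))), for 0.2 s.
At the end, for the whole second after the job is handed in: Drawer shut (6 mm); both orange files at rest on its floor, neither on the other (centre line 2 to 13.5 mm up), parallel to its front within 0.2 rad, mid-length within 35 mm of the drawer's middle, handles at the blue tag's end; burnisher and bystanders within 30 mm of their starts (all of step 3 and value of joint chest_drawer0 below 0.006 m and distance of each of burnisher, bench_block, hammer, brush from where it was at the start of the episode below 0.03 m); the robot touches nothing.
It fails at once if the burnisher or a bystander is moved more than 30 mm (distance of any of burnisher, bench_block, hammer, brush from where it was at the start of the episode above 0.03 m).
It fails at once if a file is dropped (falls freely by more than about 25 mm) ((contact force between file_a and anything else below 0.02 N and linear speed of file_a above 0.7 m/s) or (contact force between file_b and anything else below 0.02 N and linear speed of file_b above 0.7 m/s)).
It also fails if it takes over 72 s, if anything falls off the work surface, if the arm or the gripper's body presses on something with over 40 N, if the wrist force passes 120 N, or if a joint passes its speed limit or range.

## Working session

There is one attempt and no reset: what is moved stays moved. The work goes in short steps, Python scripts to look and compute and a tool call to move; the robot and the scene stay as the last step left them, time stands still between calls to the robot, and variables do not carry over. Pictures are saved under pics/ and viewed, at most 10 in all, crops included, and the job is handed in when it is done.

Besides the shell and the picture viewer there is one more tool, called after ">>>" by a JSON object that holds its "api" and its "payload", one argument or row to a line. step_arm: Moves the arm, as the interface text tells. Its arguments: {"type":"object","properties":{"moves":{"type":"array"},"squeeze":{"type":"number"}},"required":["moves"]}

```bash
mkdir -p pics; cat > h.py <<'E'
import numpy as np, cv2
from rig import telemetry, imaging, r
from scipy.spatial.transform import Rotation as R
def ray(cam,uv):
    c=imaging.calibration(cam);K=np.array([[c['fx'],0,c['cx']],[0,c['fy'],c['cy']],[0,0,1.]])
    p=cv2.undistortPoints(np.array([[uv]],float),K,np.array(c['dist_coeffs'],float))[0,0]
    T=np.array(c['cam_to_world']);return T[:3,3],T[:3,:3]@np.array([p[0],-p[1],-1])
def at_z(cam,uv,z):
    o,d=ray(cam,uv);return o+d*(z-o[2])/d[2]
def tri(u1,u2):
    o1,d1=ray('scene',u1);o2,d2=ray('top',u2)
    s=np.linalg.lstsq(np.c_[d1,-d2],o2-o1,rcond=None)[0]
    a,b=o1+d1*s[0],o2+d2*s[1];return (a+b)/2,np.linalg.norm(a-b)
E
cat > a.py <<'E'
from h import *
for c in('scene','top'):
    im=imaging.grab_frame(c);cv2.imwrite(f'pics/{c}0.png',im[:,:,::-1])
    print(c,np.round(imaging.calibration(c)['cam_to_world'],2).tolist())
Z=dict(chest_drawer0_handle=41,drawer_floor=22,tag_blue=75,tag_green=75,rack=0,file_a_grip=94,file_a=85,file_a_butt=127,burnisher=85,chest=0,bench_block=0,hammer=10,brush=10)
for n,z in Z.items():
    for c in('scene','top'):
        for m in imaging.mark_of(c,n)[:4]:
            if m['conf']>.2: print(n,c,np.round(m['xy'],1),round(m['conf'],2),np.round(at_z(c,m['xy'],z),0))
print(telemetry.sense())
E
python3 a.py
```

```text
scene [[0.74, -0.51, 0.44, 1350.32], [0.67, 0.55, -0.5, -864.58], [0.01, 0.66, 0.75, 1410.49], [0.0, 0.0, 0.0, 1.0]]
top [[-0.03, 0.99, -0.13, 450.15], [-1.0, -0.03, -0.01, -9.62], [-0.01, 0.13, 0.99, 1193.08], [0.0, 0.0, 0.0, 1.0]]
chest_drawer0_handle scene [233.3 224.7] 0.85 [ 607. -137.   41.]
chest_drawer0_handle top [290.7 186.6] 0.75 [ 592. -132.   41.]
tag_blue scene [233.1 243.8] 0.58 [ 687. -220.   75.]
tag_blue top [320. 152.] 0.62 [ 697. -227.   75.]
tag_green scene [264.9 217.6] 0.51 [693. -45.  75.]
tag_green top [155.5 200.9] 0.66 [553. 303.  75.]
tag_green top [256.6 154.1] 0.49 [696. -23.  75.]
rack scene [292.6 169.1] 0.66 [563. 301.   0.]
rack top [166.7 202.5] 0.84 [554. 286.   0.]
file_a_grip scene [287.  150.5] 0.64 [523. 297.  94.]
file_a_grip top [155.1 202.1] 0.59 [548. 299.  94.]
file_a scene [290.2 154.2] 0.5 [544. 296.  85.]
file_a scene [288.6 163.2] 0.5 [575. 247.  85.]
file_a top [154.4 199.5] 0.77 [557. 304.  85.]
file_a top [171.7 193.9] 0.67 [573. 249.  85.]
file_a_butt scene [281.2 141.5] 0.67 [488. 296. 127.]
file_a_butt top [155.6 223.6] 0.74 [480
[... 1029 characters left out ...]
  10.]
{'clock': 1.4, 'qpos': array([-1.10541635e+00,  3.52997095e-01,  1.63341801e+00, -1.75309583e-05,
        1.15520512e+00, -2.39980509e-03]), 'qvel': array([ 0.00063584, -0.00059088, -0.00062203, -0.00074153, -0.00015661,
        0.00132096]), 'joint_efforts': array([ 6.40983180e-04, -6.05162001e+01, -3.42435372e+01,  1.18149228e-04,
        1.13547230e-03, -2.39251426e-05]), 'eef_pos': array([ 281.80677307, -557.85072285,  231.27506531]), 'tcp_rot': array([-3.14156505e+00,  1.59722941e-05,  4.67786864e-01]), 'contact_force': array([ 0.27222486, -0.54527634,  0.09782446]), 'wrist_torque': array([ 0.04620325, -0.01857361,  0.0230585 ]), 'grasp_force': 0.0, 'opening': 0.9998567992259716}
```

```bash
python3 - <<'E'
import cv2
t=cv2.imread('pics/top0.png');s=cv2.imread('pics/scene0.png')
f=lambda im,x,y,w,h,k:cv2.resize(im[y:y+h,x:x+w],None,fx=k,fy=k,interpolation=cv2.INTER_CUBIC)
cv2.imwrite('pics/t1.png',cv2.vconcat([cv2.hconcat([f(t,115,155,100,75,4),f(t,245,115,100,75,4)]),cv2.hconcat([f(s,245,115,100,75,4),f(s,210,190,100,75,4)])]))
E
```

```text
(no output)
```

View pics/t1.png

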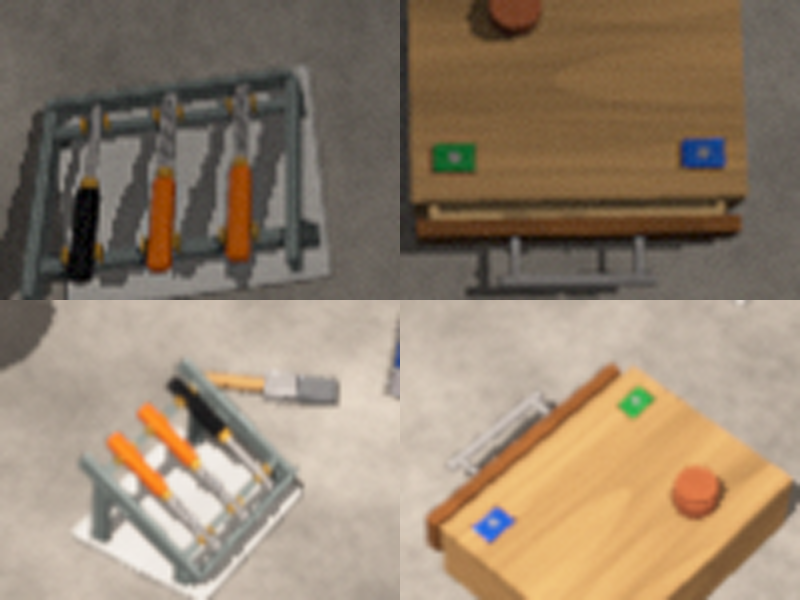

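View pics/top0.png

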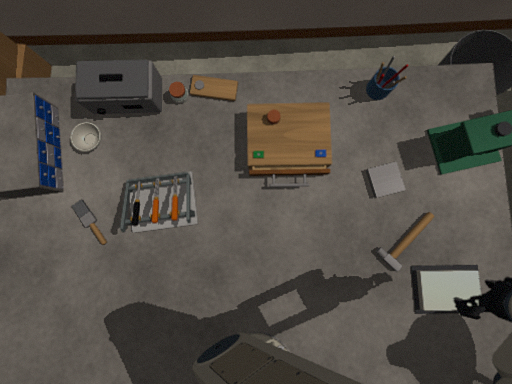

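Top crop: burnisher is leftmost (top px ~136,202), the files are middle (butt 154.5,222, tip 157,179) and right (butt 174.5,220, tip 176,177). The handle bar runs 270–309 at row 185.6, with blue on the right (320.7,153), i.e. -y. The "file" at 544,296 is the middle one and 575,247 the right one.

```bash
cat >> h.py <<'E'
def seg(im,box,kind):
    x,y,w,h=box;hsv=cv2.cvtColor(im[y:y+h,x:x+w],cv2.COLOR_BGR2HSV)
    lo,hi={'orange':((4,190,120),(14,255,255)),'blue':((105,150,80),(125,255,255)),'green':((50,120,50),(85,255,255))}[kind]
    n,l,st,ce=cv2.connectedComponentsWithStats(cv2.inRange(hsv,lo,hi),connectivity=4)
    return [(st[i,4],np.round(ce[i]+[x,y],2)) for i in range(1,n) if st[i,4]>8]
E
python3 - <<'E'
from h import *
t=cv2.imread('pics/top0.png');s=cv2.imread('pics/scene0.png')
A=seg(t,(140,190,45,40),'orange');B=seg(s,(262,135,40,40),'orange');print(A,B)
for a in A:
  for b in B: print('file handle centre',a[1],b[1],[np.round(q,1) for q in tri(b[1],a[1])])
for k in('blue','green'):
    a=max(seg(t,(245,140,90,30),k));b=max(seg(s,(210,195,65,60),k));print(k,a,b,[np.round(q,1) for q in tri(b[1],a[1])],at_z('top',a[1],80).round(1),at_z('scene',b[1],80).round(1))
for n,st,ss in(('bar -y',(308.5,185.5),(225.5,230.5)),('bar +y',(270.2,185.5),(246.3,215))):
    print(n,[np.round(q,1) for q in tri(ss,st)],at_z('top',st,46).round(1),at_z('scene',ss,46).round(1))
for i,(tp,bt,ts,bs) in enumerate([((157,178.7),(154.5,222),(304.5,167.5),(281.2,141.7)),((176,177),(174.5,220),(297,175.7),(273.2,149.2))]):
    print(i,'tip',at_z('top',tp,43).round(),at_z('scene',ts,43).round(),'butt',at_z('top',bt,128).round(),at_z('scene',bs,128).round())
f=lambda im,x,y,w,h,k:cv2.resize(im[y:y+h,x:x+w],None,fx=k,fy=k,interpolation=cv2.INTER_CUBIC)
cv2.imwrite('pics/t2.png',cv2.hconcat([f(t,255,160,66,40,6),f(s,218,200,66,40,6)]))
E
```

```text
[(np.int32(99), array([174.26, 207.99])), (np.int32(109), array([154.86, 210.62]))] [(np.int32(11), array([289.27, 152.73])), (np.int32(12), array([282.5 , 160.83]))]
file handle centre [174.26 207.99] [289.27 152.73] [array([542. , 251.5, 117.7]), np.float64(46.6)]
file handle centre [174.26 207.99] [282.5  160.83] [array([532.8, 249. ,  68.6]), np.float64(10.4)]
file handle centre [154.86 210.62] [289.27 152.73] [array([524.9, 308.8,  72.2]), np.float64(7.4)]
file handle centre [154.86 210.62] [282.5  160.83] [array([515.5, 306.5,  23.5]), np.float64(31.8)]
blue (np.int32(56), array([320.23, 153.02])) (np.int32(24), array([233.33, 245.79])) [array([ 694.2, -227. ,   76. ]), np.float64(1.8)] [ 692.7 -226.9   80. ] [ 696.8 -228.3   80. ]
green (np.int32(61), array([257.98, 153.98])) (np.int32(26), array([268.58, 215.19])) [array([696.1, -27.2,  76.7]), np.float64(0.1)] [695.4 -27.2  80. ] [697.8 -29.3  80. ]
bar -y [array([ 599.3, -184.6,   42. ]), np.float64(16.6)] [ 593. -190.   46.] [ 607.4 -180.8   46. ]
bar +y [array([602. , -62.1,  28.9]), np.float64(9.8)] [596.4 -64.8  46. ] [614.4 -68.4  46. ]
0 tip [629. 308.  43.] [619. 310.  43.] butt [485. 291. 128.] [490. 294. 128.]
1 tip [633. 245.  43.] [626. 247.  43.] butt [489. 231. 128.] [495. 232. 128.]
```

View pics/t2.png

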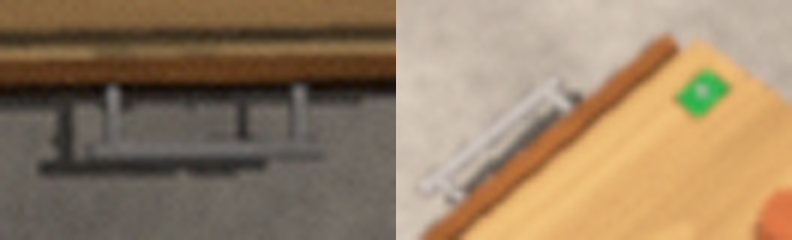

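The bar in the top view runs (269.7,185.3) to (308.7,185.8). In the scene view it runs (222,231.3) to (245.3,213.8).

```bash
cat >> h.py <<'E'
def go(pos,Rt,frac=1):
    s=telemetry.sense();R0=R.from_euler('xyz',s['tcp_rot'])
    rv=np.degrees((R0.inv()*Rt).as_rotvec());d=R0.inv().apply(np.array(pos)-s['eef_pos'])
    print('turn',(rv/45).round(3).tolist(),'shift',(d/200).round(4).tolist(),'| deg',np.linalg.norm(rv).round(1),'mm',np.linalg.norm(d).round(1),'| at',s['eef_pos'].round(1),s['tcp_rot'].round(3),s['contact_force'].round(1),s['clock'],'q',s['qpos'].round(2))
def down(yaw): return R.from_euler('xyz',[np.pi,0,yaw])
E
python3 - <<'E'
from h import *
for n,st,ss in(('bar -y',(308.7,185.6),(222,231.3)),('bar +y',(269.7,185.2),(245.3,213.8)),('mid',(289.2,185.3),(233.6,222.5))):
    print(n,[np.round(q,1) for q in tri(ss,st)],at_z('top',st,45).round(1),at_z('scene',ss,45).round(1))
for p in((257,173.5),(320,174.5)): print('panel front top edge',at_z('top',p,63).round(1))
print('chest front edge top',at_z('top',(290,165),75).round(1))
go([590,-127,150],down(np.pi/2));go([590,-127,150],down(-np.pi/2))
E
```

```text
bar -y [array([ 594.8, -190.5,   38.6]), np.float64(3.5)] [ 592.8 -190.8   45. ] [ 599.6 -192.4   45. ]
bar +y [array([600.2, -62.2,  35.6]), np.float64(4.2)] [597.5 -63.3  45. ] [606.7 -66.   45. ]
mid [array([ 597.4, -127. ,   37. ]), np.float64(2.8)] [ 595.5 -127.1   45. ] [ 602.7 -130.2   45. ]
panel front top edge [634.6 -22.5  63. ]
panel front top edge [ 625.7 -226.    63. ]
chest front edge top [ 657.4 -129.2   75. ]
turn [-0.0, -0.0, -1.404] shift [2.3468, -1.228, 0.4064] | deg 63.2 mm 535.9 | at [ 281.8 -557.9  231.3] [-3.142  0.     0.468] [ 0.3 -0.5  0.1] 1.4 q [-1.11  0.35  1.63 -0.    1.16 -0.  ]
turn [-0.0, 0.0, 2.596] shift [2.3468, -1.228, 0.4064] | deg 116.8 mm 535.9 | at [ 281.8 -557.9  231.3] [-3.142  0.     0.468] [ 0.3 -0.5  0.1] 1.4 q [-1.11  0.35  1.63 -0.    1.16 -0.  ]
```

>>> {"api": "step_arm", "payload": {
  "moves": [
    [[0, 0, -0.95], [1, -0.52, 0.1], -0.36],
    [[0, 0, -0.95], [1, -0.52, 0.1], -0.36],
    [[0, 0, -0.95], [1, -0.52, 0.1], -0.36],
    [[0, 0, -0.95], [1, -0.52, 0.1], -0.36],
    [[0, 0, -0.95], [1, -0.52, 0.1], -0.36],
    [[0, 0, -0.95], [1, -0.52, 0.1], -0.36]
  ],
  "squeeze": 40
}}

```text
clock: 2.0
eef_pos: [415.0, -372.1, 211.1]
tcp_rot: [-3.141, -0.001, 1.221]
contact_force: [-0.6, -0.3, 0.3]
opening: 0.318
grasp_force: 0.0
```

```bash
python3 -c "
from h import *
go([597,-127,130],down(np.pi/2-.03));print(telemetry.sense()['opening'])"
```

```text
turn [-0.0, -0.001, -0.407] shift [1.4624, 0.4357, 0.4066] | deg 18.3 mm 315.8 | at [ 415.  -372.1  211.1] [-3.141e+00 -1.000e-03  1.221e+00] [-0.6 -0.3  0.3] 2.0 q [-0.73  0.27  1.8   0.    1.07 -0.39]
0.3182032699877898
```

>>> {"api": "step_arm", "payload": {
  "moves": [
    [[0, 0, -0.407], [1, 0.3, 0.1], -0.36],
    [[0, 0, -0.407], [1, 0.3, 0.1], -0.36],
    [[0, 0, -0.407], [1, 0.3, 0.1], -0.36],
    [[0, 0, -0.407], [1, 0.3, 0.1], -0.36],
    [[0, 0, -0.407], [1, 0.3, 0.1], -0.36]
  ]
}}

```text
clock: 2.5
eef_pos: [541.8, -205.6, 191.0]
tcp_rot: [3.141, -0.001, 1.534]
contact_force: [-0.9, -1.2, 0.3]
opening: 0.321
grasp_force: 0.0
```

```bash
python3 -c "
from h import *
go([597,-127,110],down(np.pi/2-.03))"
```

```text
turn [0.001, -0.001, -0.009] shift [0.4025, 0.2611, 0.4054] | deg 0.4 mm 125.6 | at [ 541.8 -205.6  191. ] [ 3.141e+00 -1.000e-03  1.534e+00] [-0.9 -1.2  0.3] 2.5 q [-0.37  0.32  1.77  0.    1.04 -0.33]
```

>>> {"api": "step_arm", "payload": {
  "moves": [
    [[0, 0, 0], [0.4, 0.26, 0.4], -0.36],
    [[0, 0, 0], [0.4, 0.26, 0.4], -0.36],
    [[0, 0, 0], [0.4, 0.26, 0.4], -0.36],
    [[0, 0, 0], [0.4, 0.26, 0.58], -0.36],
    [[0, 0, 0], [0.4, 0.26, 0.58], -0.36],
    [[0, 0, 0], [0.4, 0.26, 0.58], -0.36]
  ]
}}

```text
clock: 3.1
eef_pos: [593.9, -131.3, 75.4]
tcp_rot: [-3.14, 0.0, 1.532]
contact_force: [-0.5, -0.2, 0.7]
opening: 0.319
grasp_force: 0.0
```

```bash
python3 -c "
from h import *
s=imaging.grab_frame('scene')[:,:,::-1];t=imaging.grab_frame('top')[:,:,::-1]
f=lambda im,x,y,w,h,k:cv2.resize(im[y:y+h,x:x+w],None,fx=k,fy=k,interpolation=cv2.INTER_CUBIC)
cv2.imwrite('pics/g1.png',cv2.hconcat([f(t,255,150,66,60,6),f(s,205,180,66,60,6)]))
go([597,-127,30],down(np.pi/2-.03))"
```

```text
turn [0.003, 0.001, -0.011] shift [0.0233, 0.0075, 0.2352] | deg 0.5 mm 47.3 | at [ 595.2 -131.6   77. ] [3.140e+00 1.000e-03 1.532e+00] [0.7 0.2 0.4] 3.2 q [-0.22  0.51  1.78 -0.    0.85 -0.18]
```

View pics/g1.png

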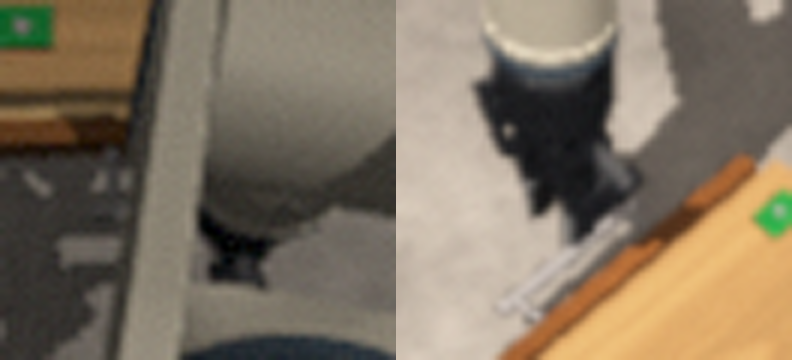

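The fingers stand over the bar's +y half in the scene view, around px (302,218); the arm hides them in the top view. I'll descend slowly and watch the force.

>>> {"api": "step_arm", "payload": {
  "moves": [
    [[0, 0, 0], [0.02, 0.006, 0.06], -0.36],
    [[0, 0, 0], [0.02, 0.006, 0.11], -0.36],
    [[0, 0, 0], [0.02, 0.006, 0.15], -0.36],
    [[0, 0, 0], [0.02, 0.006, 0.18], -0.36],
    [[0, 0, 0], [0.02, 0.006, 0.21], -0.36],
    [[0, 0, 0], [0.02, 0.006, 0.23], -0.36],
    [[0, 0, 0], [0.02, 0.006, 0.24], -0.36]
  ]
}}

```text
clock: 3.9
eef_pos: [595.6, -126.4, 26.7]
tcp_rot: [-3.141, -0.0, 1.534]
contact_force: [-0.2, 0.2, -0.3]
opening: 0.321
grasp_force: 0.0
```

Clear, no contact. Close on the bar.

>>> {"api": "step_arm", "payload": {
  "moves": [
    [[0, 0, 0], [0, 0, 0], -1],
    [[0, 0, 0], [0, 0, 0], -1],
    [[0, 0, 0], [0, 0, 0], -1],
    [[0, 0, 0], [0, 0, 0], -1],
    [[0, 0, 0], [0, 0, 0], -1]
  ],
  "squeeze": 40
}}

```text
clock: 4.4
eef_pos: [595.9, -126.4, 27.3]
tcp_rot: [3.141, 0.0, 1.534]
contact_force: [0.6, 1.2, -3.9]
opening: 0.112
grasp_force: 39.0
```

```bash
python3 -c "
from h import *
s=telemetry.sense();print(s['opening'],s['grasp_force'])
go(s['eef_pos']+[-130,3.5,0],down(np.pi/2-.03))"
```

```text
0.11214390145693938 38.95150601863861
turn [0.0, 0.0, -0.009] shift [-0.0066, -0.6502, -0.0001] | deg 0.4 mm 130.0 | at [ 595.9 -126.4   27.3] [3.141 0.    1.534] [ 0.6  1.2 -3.9] 4.4 q [-0.21  0.58  1.8  -0.    0.76 -0.17]
```

>>> {"api": "step_arm", "payload": {
  "moves": [
    [[0, 0, 0], [0, -0.05, 0], -1],
    [[0, 0, 0], [0, -0.13, 0], -1],
    [[0, 0, 0], [0, -0.22, 0], -1],
    [[0, 0, 0], [0, -0.31, 0], -1],
    [[0, 0, 0], [0, -0.4, 0], -1],
    [[0, 0, 0], [0, -0.49, 0], -1],
    [[0, 0, 0], [0, -0.56, 0], -1],
    [[0, 0, 0], [0, -0.6, 0], -1]
  ]
}}

```text
clock: 5.2
eef_pos: [474.8, -124.7, 27.4]
tcp_rot: [3.14, 0.004, 1.535]
contact_force: [1.9, -24.9, -14.9]
opening: 0.109
grasp_force: 38.9
```

>>> {"api": "step_arm", "payload": {
  "moves": [
    [[0, 0, 0], [-0.015, -0.04, 0], -1],
    [[0, 0, 0], [-0.02, -0.07, 0], -1],
    [[0, 0, 0], [-0.025, -0.1, 0], -1],
    [[0, 0, 0], [-0.025, -0.12, 0], -1]
  ]
}}

```text
clock: 5.6
eef_pos: [458.6, -125.3, 27.8]
tcp_rot: [3.127, -0.001, 1.531]
contact_force: [41.9, 23.8, -48.0]
opening: 0.107
grasp_force: 38.6
```

At the stop (42 N). Release.

>>> {"api": "step_arm", "payload": {
  "moves": [
    [[0, 0, 0], [0, 0.03, 0], -1],
    [[0, 0, 0], [0, 0.03, 0], -0.36],
    [[0, 0, 0], [0, 0.03, 0], -0.36],
    [[0, 0, 0], [0, 0.03, 0], -0.36]
  ]
}}

```text
clock: 6.0
eef_pos: [456.9, -126.3, 27.3]
tcp_rot: [-3.141, -0.0, 1.533]
contact_force: [-0.1, -0.6, 0.1]
opening: 0.319
grasp_force: 0.0
```

```bash
python3 -c "
from h import *
s=telemetry.sense();print(s['opening'],s['eef_pos'],s['tcp_rot'],s['contact_force'])"
```

```text
0.31871792997203247 [ 456.90936002 -126.29610632   27.34722696] [-3.14087587e+00 -9.76923914e-05  1.53331628e+00] [-0.0722841  -0.59740201  0.0745674 ]
```

```bash
python3 - <<'E'
from h import *
for nm,box,cam in(('pics/top0.png',(140,190,45,40),'top'),('pics/scene0.png',(262,135,45,45),'scene')):
    im=cv2.imread(nm);x,y,w,h=box;hsv=cv2.cvtColor(im[y:y+h,x:x+w],cv2.COLOR_BGR2HSV)
    m=cv2.inRange(hsv,(3,150,110),(14,255,255)) if cam=='top' else cv2.inRange(hsv,(3,150,150),(15,255,255))
    n,l,st,ce=cv2.connectedComponentsWithStats(m,connectivity=8)
    for i in range(1,n):
        if st[i,4]<25: continue
        ys,xs=np.nonzero(l==i);c=ce[i]+[x,y]
        P=np.c_[xs,ys]+[x,y];u,sv,vt=np.linalg.svd(P-P.mean(0),full_matrices=False);pr=(P-P.mean(0))@vt[0]
        e1,e2=c+vt[0]*pr.min(),c+vt[0]*pr.max()
        print(cam,st[i,4],c.round(2),e1.round(1),e2.round(1),at_z(cam,c,113).round(1),'ends',[at_z(cam,e,z).round(1).tolist() for e in sorted((e1,e2),key=lambda p:-p[1] if cam=='top' else p[1]) for z in ((134,) if e is sorted((e1,e2),key=lambda p:-p[1] if cam=='top' else p[1])[0] else (92,))])
E
```

```text
top 121 [174.36 207.63] [174.9 195.9] [173.8 219. ] [527.3 234.6 113. ] ends [[491.7, 231.4, 134.0], [565.5, 237.8, 92.0]]
top 124 [154.91 210.37] [155.6 198.9] [154.2 221.9] [520.6 294.2 113. ] ends [[484.8, 290.1, 134.0], [557.8, 298.1, 92.0]]
scene 74 [286.53 148.36] [280.4 141.6] [292.8 155.3] [525.1 290.  113. ] ends [[490.4, 287.0, 134.0], [560.7, 292.7, 92.0]]
scene 76 [278.82 155.51] [272.9 149. ] [285.4 162.7] [529.6 231.2 113. ] ends [[497.7, 227.2, 134.0], [566.2, 233.9, 92.0]]
```

```bash
cat >> h.py <<'E'
yr=0.094
fx=np.array([np.cos(yr)*.866,np.sin(yr)*.866,-.5]);fz=np.array([np.cos(yr)*.5,np.sin(yr)*.5,.866]);fy=np.cross(fz,fx)
Rg=R.from_matrix(np.c_[fx,-fy,-fz])
G={2:np.array([528.5,233,113])+24.5*fx-8*fz,1:np.array([523,292,113])+24.5*fx-8*fz}
E
python3 -c "
from h import *
print(G,Rg.as_euler('xyz'))
go(G[2]+90*fz,Rg)"
```

```text
{2: array([545.64099129, 234.61601569,  93.822     ]), 1: array([540.14099129, 293.61601569,  93.822     ])} [3.14159265 0.52361148 0.094     ]
turn [0.478, -0.546, 1.788] shift [1.8495, 0.5983, -0.7223] | deg 86.8 mm 414.7 | at [ 456.9 -126.3   27.3] [-3.141 -0.     1.533] [-0.1 -0.6  0.1] 6.0 q [-0.27  0.44  2.1  -0.    0.61 -0.24]
```

>>> {"api": "step_arm", "payload": {
  "moves": [
    [[0, 0, 0], [0, 0, -0.1], -0.36],
    [[0, 0, 0], [0, 0, -0.25], -0.36],
    [[0, 0, 0], [0, 0, -0.5], -0.06],
    [[0, 0, 0], [0, 0, -0.75], -0.06],
    [[0, 0, 0.2], [0.25, 0, -0.9], -0.06],
    [[0, 0, 0.4], [0.5, 0, -0.9], -0.06],
    [[0, 0, 0.6], [0.75, 0, -0.9], -0.06],
    [[0, 0, 0.8], [1, 0, -0.9], -0.06]
  ]
}}

```text
clock: 6.8
eef_pos: [463.9, 42.1, 207.6]
tcp_rot: [3.141, -0.0, 1.005]
contact_force: [0.4, -0.5, 1.0]
opening: 0.472
grasp_force: 0.0
```

```bash
python3 -c "
from h import *
go(G[2]+90*fz,Rg)"
```

```text
turn [0.304, -0.621, 1.132] shift [1.1693, 0.0062, 0.1796] | deg 59.7 mm 236.6 | at [463.9  42.1 207.6] [ 3.141 -0.     1.005] [ 0.4 -0.5  1. ] 6.8 q [ 0.09  0.13  1.99 -0.    1.02  0.65]
```

>>> {"api": "step_arm", "payload": {
  "moves": [
    [[0, 0, 0.1], [0.2, 0, 0], -0.06],
    [[0.03, -0.08, 0.25], [0.4, 0, 0], -0.06],
    [[0.08, -0.18, 0.4], [0.6, 0, 0], -0.06],
    [[0.13, -0.28, 0.55], [0.8, 0, 0], -0.06],
    [[0.18, -0.36, 0.7], [0.9, 0, 0], -0.06],
    [[0.22, -0.45, 0.85], [0.9, 0, 0], -0.06],
    [[0.25, -0.52, 0.95], [0.9, 0, 0], -0.06],
    [[0.25, -0.52, 0.95], [0.9, 0, 0], -0.06]
  ]
}}

```text
clock: 7.6
eef_pos: [560.2, 193.0, 205.3]
tcp_rot: [-3.11, 0.445, 0.258]
contact_force: [-0.1, -0.1, 0.4]
opening: 0.469
grasp_force: 0.0
```

```bash
python3 -c "
from h import *
go(G[2]+60*fz,Rg)"
```

```text
turn [0.056, -0.097, 0.186] shift [0.2461, -0.1885, 0.2188] | deg 9.8 mm 75.9 | at [560.2 193.  205.3] [-3.11   0.445  0.258] [-0.1 -0.1  0.4] 7.6 q [0.3  0.58 1.41 0.05 1.59 1.61]
```

>>> {"api": "step_arm", "payload": {
  "moves": [
    [[0.056, -0.097, 0.186], [0.246, -0.188, 0], -0.06],
    [[0.056, -0.097, 0.186], [0.246, -0.188, 0.1], -0.06],
    [[0.056, -0.097, 0.186], [0.246, -0.188, 0.218], -0.06],
    [[0.056, -0.097, 0.186], [0.246, -0.188, 0.218], -0.06],
    [[0.056, -0.097, 0.186], [0.246, -0.188, 0.218], -0.06]
  ]
}}

```text
clock: 8.1
eef_pos: [575.2, 237.7, 148.3]
tcp_rot: [-3.14, 0.52, 0.098]
contact_force: [0.6, -0.2, 0.7]
opening: 0.467
grasp_force: 0.0
```

```bash
python3 -c "
from h import *
s=imaging.grab_frame('scene')[:,:,::-1]
f=lambda im,x,y,w,h,k:cv2.resize(im[y:y+h,x:x+w],None,fx=k,fy=k,interpolation=cv2.INTER_CUBIC)
cv2.imwrite('pics/g2.png',f(s,240,90,100,100,5))
go(G[2]-7*fz,Rg)"
```

```text
turn [0.0, -0.007, 0.004] shift [0.0044, 0.0018, 0.3508] | deg 0.4 mm 70.2 | at [575.9 237.8 149.1] [-3.14   0.518  0.098] [0.2 0.8 0.8] 8.15 q [0.33 0.72 1.32 0.11 1.61 1.77]
```

View pics/g2.png

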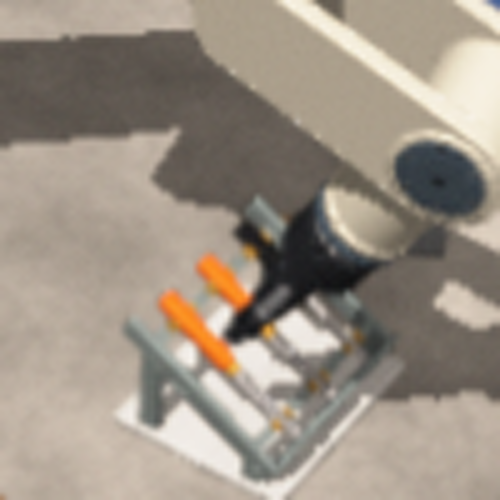

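The gripper stands above the lower handle of the right-hand file (finger tip near px 288,156). Descend and close.

>>> {"api": "step_arm", "payload": {
  "moves": [
    [[0, 0, 0], [0.004, 0.002, 0.12], -0.06],
    [[0, 0, 0], [0.004, 0.002, 0.22], -0.06],
    [[0, 0, 0], [0.004, 0.002, 0.29], -0.06],
    [[0, 0, 0], [0.004, 0.002, 0.33], -0.06],
    [[0, 0, 0], [0.004, 0.002, 0.35], -0.06],
    [[0, 0, 0], [0.004, 0.002, 0.35], -0.06]
  ]
}}

```text
clock: 8.75
eef_pos: [542.5, 234.5, 87.9]
tcp_rot: [-3.14, 0.518, 0.097]
contact_force: [1.3, -0.7, 2.1]
opening: 0.471
grasp_force: 0.5
```

>>> {"api": "step_arm", "payload": {
  "moves": [
    [[0, 0, 0], [0, 0, 0], -1],
    [[0, 0, 0], [0, 0, 0], -1],
    [[0, 0, 0], [0, 0, 0], -1],
    [[0, 0, 0], [0, 0, 0], -1],
    [[0, 0, 0], [0, 0, 0], -1],
    [[0, 0, 0], [0, 0, 0], -1]
  ],
  "squeeze": 50
}}

```text
clock: 9.35
eef_pos: [542.6, 236.3, 87.6]
tcp_rot: [-3.137, 0.518, 0.098]
contact_force: [0.9, 6.2, 3.6]
opening: 0.199
grasp_force: 52.6
```

>>> {"api": "step_arm", "payload": {
  "moves": [
    [[0, 0, 0], [0, 0, -0.04], -1],
    [[0, 0, 0], [0, 0, -0.1], -1],
    [[0, 0, 0], [0, 0, -0.2], -1],
    [[0, 0, 0], [0, 0, -0.32], -1],
    [[0, 0, 0], [0, 0, -0.44], -1],
    [[0, 0, 0], [0, 0, -0.55], -1],
    [[0, 0, 0], [0, 0, -0.65], -1],
    [[0, 0, 0], [0, 0, -0.7], -1]
  ]
}}

```text
clock: 10.15
eef_pos: [612.5, 241.0, 209.9]
tcp_rot: [-3.14, 0.517, 0.096]
contact_force: [-0.5, 0.1, -0.5]
opening: 0.197
grasp_force: 52.0
```

```bash
cat > b.py <<'E'
from h import *
s=imaging.grab_frame('scene');t=imaging.grab_frame('top')
for c in('top','scene'):
    for n in('drawer_floor','chest_drawer0_handle'):
        for m in imaging.mark_of(c,n)[:1]: print(n,c,np.round(m['xy'],1),round(m['conf'],2),at_z(c,m['xy'],22 if n[0]=='d' else 41).round(1))
f=lambda im,x,y,w,h,k:cv2.resize(im[y:y+h,x:x+w,::-1],None,fx=k,fy=k,interpolation=cv2.INTER_CUBIC)
cv2.imwrite('pics/g3.png',cv2.hconcat([f(t,235,145,100,90,4),f(s,190,120,100,90,4)]))
print(telemetry.sense()['opening'],telemetry.sense()['grasp_force'])
go([600,-60,200],down(np.pi/2-.015))
E
python3 b.py
```

```text
drawer_floor top [407.5 238.5] 0.2 [ 414.1 -504.8   22. ]
chest_drawer0_handle top [290.2 226.8] 0.87 [ 460.4 -125.4   41. ]
drawer_floor scene [233.6 227.8] 0.83 [ 608.7 -137.1   22. ]
chest_drawer0_handle scene [209.5 207. ] 0.71 [ 472.2 -137.9   41. ]
0.19439897193758257 51.94402098655701
turn [-0.485, 0.541, -1.813] shift [-0.1514, 1.4919, 0.1265] | deg 87.9 mm 301.0 | at [610.1 240.7 206.9] [-3.141  0.522  0.096] [ 0.3  0.3 -1.2] 10.45 q [0.32 0.72 1.19 0.11 1.75 1.78]
```

View pics/g3.png

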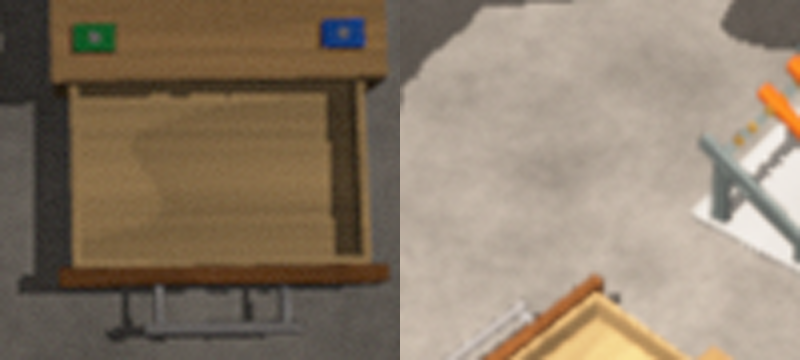

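```bash
python3 - <<'E'
from h import *
for n,p,z in(('inner front',(235+215/4,145+265/4),63),('outer front',(290,145+285/4),63),('outer front bottom?',(290,145+287/4),25),('chest edge',(290,145+80/4),75),('left wall in',(235+82/4,145+170/4),53),('right wall in',(235+360/4,145+170/4),53),('bar',(290,145+330/4),45)):
    print(n,at_z('top',p,z).round(1))
E
```

```text
inner front [ 509.6 -120.5   63. ]
outer front [ 493.6 -123.9   63. ]
outer front bottom? [ 493.4 -127.7   25. ]
chest edge [ 657.4 -129.2   75. ]
left wall in [590.2 -16.4  53. ]
right wall in [ 584.1 -241.9   53. ]
bar [ 458.1 -124.2   45. ]
```

>>> {"api": "step_arm", "payload": {
  "moves": [
    [[0, 0, -0.1], [-0.02, 0.2, 0], -1],
    [[-0.04, 0.05, -0.25], [-0.04, 0.4, 0], -1],
    [[-0.08, 0.1, -0.4], [-0.06, 0.6, 0], -1],
    [[-0.13, 0.15, -0.55], [-0.08, 0.8, 0], -1],
    [[-0.18, 0.2, -0.7], [-0.1, 1, 0], -1],
    [[-0.22, 0.25, -0.85], [-0.1, 1, 0], -1],
    [[-0.26, 0.29, -0.97], [-0.1, 1, 0], -1],
    [[-0.26, 0.29, -0.97], [-0.1, 1, 0], -1]
  ]
}}

```text
clock: 11.25
eef_pos: [611.5, 39.9, 217.8]
tcp_rot: [-3.04, 0.238, 0.903]
contact_force: [-0.9, -0.4, -0.3]
opening: 0.194
grasp_force: 51.9
```

```bash
python3 -c "
from h import *
go([612,-108,180],down(np.pi/2-.015))"
```

```text
turn [-0.223, 0.25, -0.842] shift [-0.5182, 0.4897, 0.272] | deg 40.8 mm 152.6 | at [611.5  39.9 217.8] [-3.04   0.238  0.903] [-0.9 -0.4 -0.3] 11.25 q [ 0.12  0.48  1.5  -0.1   1.41  0.82]
```

>>> {"api": "step_arm", "payload": {
  "moves": [
    [[-0.05, 0.05, -0.15], [-0.15, 0.12, 0.05], -1],
    [[-0.09, 0.1, -0.33], [-0.3, 0.25, 0.1], -1],
    [[-0.14, 0.15, -0.5], [-0.42, 0.4, 0.15], -1],
    [[-0.18, 0.2, -0.67], [-0.55, 0.5, 0.2], -1],
    [[-0.223, 0.25, -0.842], [-0.6, 0.55, 0.25], -1],
    [[-0.223, 0.25, -0.842], [-0.6, 0.55, 0.25], -1],
    [[-0.223, 0.25, -0.842], [-0.6, 0.55, 0.25], -1]
  ]
}}

```text
clock: 11.95
eef_pos: [613.0, -127.3, 186.4]
tcp_rot: [-3.14, -0.0, 1.549]
contact_force: [0.3, -0.1, -0.3]
opening: 0.196
grasp_force: 52.0
```

```bash
python3 -c "
from h import *
go([610,-147,60],down(np.pi/2-.015))"
```

```text
turn [-0.003, -0.0, -0.009] shift [-0.0986, -0.0117, 0.6319] | deg 0.4 mm 127.9 | at [ 613.  -127.3  186.4] [-3.14  -0.     1.549] [ 0.3 -0.1 -0.3] 11.95 q [-0.21  0.4   1.67 -0.    1.07 -0.18]
```

>>> {"api": "step_arm", "payload": {
  "moves": [
    [[0, 0, 0], [-0.098, -0.012, 0.1], -1],
    [[0, 0, 0], [-0.098, -0.012, 0.25], -1],
    [[0, 0, 0], [-0.098, -0.012, 0.4], -1],
    [[0, 0, 0], [-0.098, -0.012, 0.52], -1],
    [[0, 0, 0], [-0.098, -0.012, 0.6], -1],
    [[0, 0, 0], [-0.098, -0.012, 0.63], -1],
    [[0, 0, 0], [-0.098, -0.012, 0.63], -1]
  ]
}}

```text
clock: 12.65
eef_pos: [611.0, -146.1, 60.5]
tcp_rot: [-3.141, 0.0, 1.555]
contact_force: [0.6, 0.8, 0.1]
opening: 0.199
grasp_force: 52.0
```

```bash
python3 -c "
from h import *
s=imaging.grab_frame('scene');t=imaging.grab_frame('top')
f=lambda im,x,y,w,h,k:cv2.resize(im[y:y+h,x:x+w,::-1],None,fx=k,fy=k,interpolation=cv2.INTER_CUBIC)
cv2.imwrite('pics/g4.png',cv2.hconcat([f(t,235,145,100,90,4),f(s,190,170,100,90,4)]))
go([610,-147,24],down(np.pi/2-.015))"
```

```text
turn [0.002, 0.001, -0.001] shift [-0.0016, -0.0091, 0.1897] | deg 0.1 mm 38.0 | at [ 611.8 -146.7   61.9] [3.140e+00 1.000e-03 1.555e+00] [0.1 0.1 0.3] 12.75 q [-0.24  0.55  1.75 -0.    0.84 -0.22]
```

View pics/g4.png

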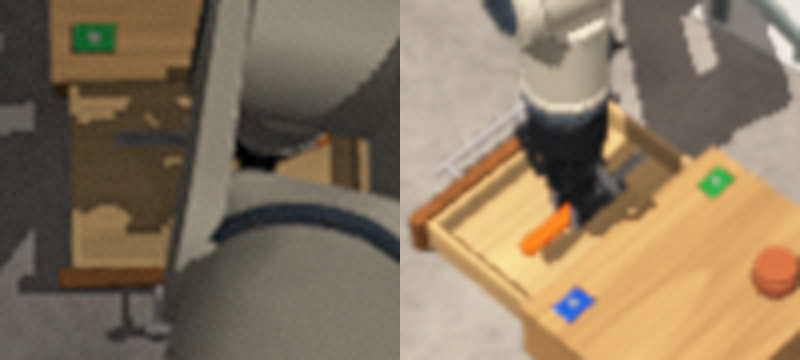

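The file hangs level over the drawer, orange handle toward the blue tag (scene px about 326,231). Now lower it gently.

>>> {"api": "step_arm", "payload": {
  "moves": [
    [[0, 0, 0], [0, -0.008, 0.04], -1],
    [[0, 0, 0], [0, -0.008, 0.09], -1],
    [[0, 0, 0], [0, -0.008, 0.13], -1],
    [[0, 0, 0], [0, -0.008, 0.15], -1],
    [[0, 0, 0], [0, -0.008, 0.16], -1],
    [[0, 0, 0], [0, -0.008, 0.165], -1],
    [[0, 0, 0], [0, -0.008, 0.17], -1],
    [[0, 0, 0], [0, -0.008, 0.17], -1]
  ]
}}

```text
clock: 13.55
eef_pos: [609.4, -146.9, 27.0]
tcp_rot: [3.141, 0.0, 1.555]
contact_force: [-0.0, 0.3, -1.0]
opening: 0.193
grasp_force: 52.0
```

>>> {"api": "step_arm", "payload": {
  "moves": [
    [[0, 0, 0], [0, 0, 0.005], -1],
    [[0, 0, 0], [0, 0, 0.01], -1],
    [[0, 0, 0], [0, 0, 0.01], -1]
  ]
}}

```text
clock: 13.85
eef_pos: [609.2, -146.9, 24.9]
tcp_rot: [3.141, 0.0, 1.555]
contact_force: [0.7, 0.1, -0.6]
opening: 0.194
grasp_force: 52.0
```

>>> {"api": "step_arm", "payload": {
  "moves": [
    [[0, 0, 0], [0, 0, 0.005], -1],
    [[0, 0, 0], [0, 0, 0.005], -1],
    [[0, 0, 0], [0, 0, 0.01], -1],
    [[0, 0, 0], [0, 0, 0.01], -1]
  ]
}}

```text
clock: 14.25
eef_pos: [609.2, -146.8, 22.8]
tcp_rot: [3.141, 0.0, 1.555]
contact_force: [0.0, -0.3, -0.3]
opening: 0.195
grasp_force: 52.0
```

>>> {"api": "step_arm", "payload": {
  "moves": [
    [[0, 0, 0], [0, 0, 0.004], -1],
    [[0, 0, 0], [0, 0, 0.008], -1],
    [[0, 0, 0], [0, 0, 0.008], -1]
  ]
}}

```text
clock: 14.55
eef_pos: [610.3, -146.9, 22.5]
tcp_rot: [3.139, 0.0, 1.555]
contact_force: [0.3, 1.8, 8.5]
opening: 0.191
grasp_force: 56.8
```

Contact at 8.5 N. Open slightly.

>>> {"api": "step_arm", "payload": {
  "moves": [
    [[0, 0, 0], [0, 0, -0.002], -0.5],
    [[0, 0, 0], [0, 0, -0.002], -0.25],
    [[0, 0, 0], [0, 0, -0.002], -0.2],
    [[0, 0, 0], [0, 0, -0.002], -0.2]
  ]
}}

```text
clock: 14.95
eef_pos: [607.8, -146.7, 21.3]
tcp_rot: [-3.139, -0.0, 1.555]
contact_force: [-5.2, -0.2, 3.4]
opening: 0.398
grasp_force: 1.3
```

>>> {"api": "step_arm", "payload": {
  "moves": [
    [[0, 0, 0], [0, 0, -0.05], -0.2],
    [[0, 0, 0], [0, 0, -0.15], -0.2],
    [[0, 0, 0], [0, 0, -0.35], -0.2],
    [[0, 0, 0], [0, 0, -0.6], -0.2],
    [[0, 0, 0.15], [0.15, 0, -0.8], -0.06],
    [[0, 0, 0.3], [0.4, 0, -0.8], -0.06],
    [[0, 0, 0.5], [0.65, 0, -0.8], -0.06],
    [[0, 0, 0.7], [0.9, 0, -0.8], -0.06]
  ]
}}

```text
clock: 15.75
eef_pos: [612.5, 29.7, 183.2]
tcp_rot: [3.139, -0.001, 1.028]
contact_force: [0.6, -0.4, -0.3]
opening: 0.47
grasp_force: 0.0
```

```bash
python3 -c "
from h import *
s=imaging.grab_frame('scene');t=imaging.grab_frame('top')
f=lambda im,x,y,w,h,k:cv2.resize(im[y:y+h,x:x+w,::-1],None,fx=k,fy=k,interpolation=cv2.INTER_CUBIC)
cv2.imwrite('pics/g5.png',cv2.hconcat([f(t,235,145,100,90,4),f(s,190,170,100,90,4)]))
go(G[1]+90*fz,Rg)"
```

```text
turn [0.312, -0.62, 1.166] shift [1.0654, -0.7969, 0.0563] | deg 61.1 mm 266.3 | at [612.3  33.1 182.7] [ 3.141e+00 -2.000e-03  1.032e+00] [ 0.2 -0.4  0.6] 15.85 q [0.05 0.38 1.71 0.   1.05 0.59]
```

View pics/g5.png

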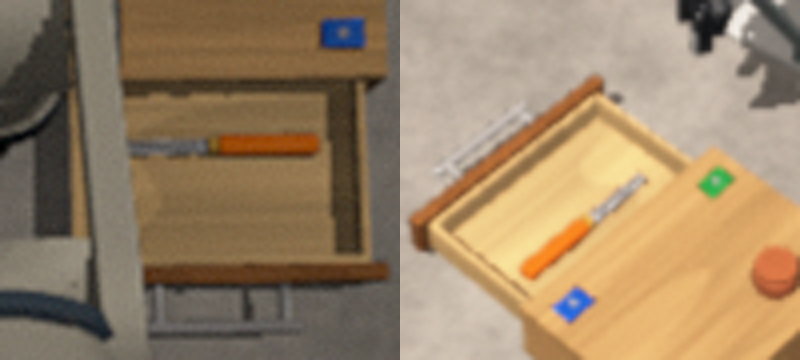

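The first file lies flat across the drawer with its handle at the blue end (top px 264–314, row 181). Next, the middle file.

>>> {"api": "step_arm", "payload": {
  "moves": [
    [[0.02, -0.05, 0.15], [0.2, -0.15, -0.1], -0.06],
    [[0.06, -0.13, 0.3], [0.4, -0.3, -0.1], -0.06],
    [[0.1, -0.22, 0.45], [0.6, -0.45, -0.1], -0.06],
    [[0.15, -0.32, 0.6], [0.8, -0.6, -0.1], -0.06],
    [[0.2, -0.4, 0.75], [0.95, -0.7, -0.1], -0.06],
    [[0.24, -0.48, 0.87], [0.95, -0.75, -0.1], -0.06],
    [[0.27, -0.55, 0.98], [0.95, -0.75, -0.1], -0.06],
    [[0.27, -0.55, 0.98], [0.95, -0.75, -0.1], -0.06]
  ]
}}

```text
clock: 16.65
eef_pos: [580.9, 267.5, 200.5]
tcp_rot: [-3.109, 0.47, 0.258]
contact_force: [-0.4, -0.2, 0.0]
opening: 0.466
grasp_force: 0.0
```

```bash
python3 -c "
from h import *
go(G[1]+[0,1.5,0]+60*fz,Rg)"
```

```text
turn [0.058, -0.066, 0.184] shift [0.1113, -0.1527, 0.2553] | deg 9.2 mm 63.5 | at [580.9 267.5 200.5] [-3.109  0.47   0.258] [-0.4 -0.2  0. ] 16.65 q [0.38 0.67 1.27 0.09 1.66 1.69]
```

>>> {"api": "step_arm", "payload": {
  "moves": [
    [[0.058, -0.066, 0.184], [0.111, -0.153, 0], -0.06],
    [[0.058, -0.066, 0.184], [0.111, -0.153, 0.05], -0.06],
    [[0.058, -0.066, 0.184], [0.111, -0.153, 0.15], -0.06],
    [[0.058, -0.066, 0.184], [0.111, -0.153, 0.25], -0.06],
    [[0.058, -0.066, 0.184], [0.111, -0.153, 0.25], -0.06],
    [[0.058, -0.066, 0.184], [0.111, -0.153, 0.25], -0.06]
  ]
}}

```text
clock: 17.25
eef_pos: [570.1, 298.1, 148.7]
tcp_rot: [-3.14, 0.521, 0.097]
contact_force: [0.2, -1.1, -0.1]
opening: 0.473
grasp_force: 0.0
```

```bash
python3 -c "
from h import *
go(G[1]+[0,1.5,0]-7*fz,Rg)"
```

```text
turn [0.0, -0.003, 0.003] shift [0.0061, 0.0006, 0.3478] | deg 0.2 mm 69.6 | at [570.1 298.1 148.7] [-3.14   0.521  0.097] [ 0.2 -1.1 -0.1] 17.25 q [0.4  0.74 1.28 0.15 1.62 1.84]
```

>>> {"api": "step_arm", "payload": {
  "moves": [
    [[0, 0, 0], [0.005, 0, 0.12], -0.06],
    [[0, 0, 0], [0.005, 0, 0.22], -0.06],
    [[0, 0, 0], [0.005, 0, 0.29], -0.06],
    [[0, 0, 0], [0.005, 0, 0.33], -0.06],
    [[0, 0, 0], [0.005, 0, 0.347], -0.06],
    [[0, 0, 0], [0.005, 0, 0.347], -0.06]
  ]
}}

```text
clock: 17.85
eef_pos: [536.6, 295.5, 87.6]
tcp_rot: [-3.141, 0.521, 0.095]
contact_force: [1.2, -0.1, 0.0]
opening: 0.472
grasp_force: 0.0
```

>>> {"api": "step_arm", "payload": {
  "moves": [
    [[0, 0, 0], [0, 0, 0], -1],
    [[0, 0, 0], [0, 0, 0], -1],
    [[0, 0, 0], [0, 0, 0], -1],
    [[0, 0, 0], [0, 0, 0], -1],
    [[0, 0, 0], [0, 0, 0], -1],
    [[0, 0, 0], [0, 0, 0], -1]
  ],
  "squeeze": 50
}}

```text
clock: 18.45
eef_pos: [537.1, 296.3, 88.1]
tcp_rot: [-3.14, 0.52, 0.095]
contact_force: [3.0, 5.1, 5.4]
opening: 0.198
grasp_force: 51.7
```

Gripped. Lift.

>>> {"api": "step_arm", "payload": {
  "moves": [
    [[0, 0, 0], [0, 0, -0.04], -1],
    [[0, 0, 0], [0, 0, -0.1], -1],
    [[0, 0, 0], [0, 0, -0.2], -1],
    [[0, 0, 0], [0, 0, -0.32], -1],
    [[0, 0, 0], [0, 0, -0.44], -1],
    [[0, 0, 0], [0, 0, -0.55], -1],
    [[0, 0, 0], [0, 0, -0.65], -1],
    [[0, 0, 0], [0, 0, -0.7], -1]
  ]
}}

```text
clock: 19.25
eef_pos: [607.0, 301.5, 210.3]
tcp_rot: [3.141, 0.52, 0.094]
contact_force: [0.7, 0.2, -0.8]
opening: 0.193
grasp_force: 50.9
```

>>> {"api": "step_arm", "payload": {
  "moves": [
    [[0, 0, -0.1], [-0.02, 0.2, 0], -1],
    [[-0.04, 0.05, -0.25], [-0.04, 0.4, 0], -1],
    [[-0.08, 0.1, -0.4], [-0.06, 0.6, 0], -1],
    [[-0.13, 0.15, -0.55], [-0.1, 0.8, 0], -1],
    [[-0.18, 0.2, -0.7], [-0.15, 1, 0], -1],
    [[-0.22, 0.25, -0.85], [-0.18, 1, 0], -1],
    [[-0.26, 0.29, -0.97], [-0.2, 1, 0], -1],
    [[-0.26, 0.29, -0.97], [-0.2, 1, 0], -1]
  ]
}}

```text
clock: 20.05
eef_pos: [588.9, 99.0, 229.4]
tcp_rot: [-3.04, 0.239, 0.902]
contact_force: [-1.1, -1.1, -0.8]
opening: 0.189
grasp_force: 50.8
```

```bash
python3 -c "
from h import *
print(telemetry.sense()['opening'],telemetry.sense()['grasp_force']);go([554,-147,170],down(np.pi/2-.015))"
```

```text
0.18897275870429064 50.84417402744293
turn [-0.224, 0.252, -0.844] shift [-0.9718, 0.6778, 0.4766] | deg 40.9 mm 255.4 | at [588.9  99.  229.4] [-3.04   0.239  0.902] [-1.1 -1.1 -0.8] 20.05 q [ 0.21  0.45  1.52 -0.07  1.42  0.91]
```

>>> {"api": "step_arm", "payload": {
  "moves": [
    [[-0.05, 0.05, -0.15], [-0.16, 0.11, 0.08], -1],
    [[-0.09, 0.1, -0.33], [-0.32, 0.22, 0.16], -1],
    [[-0.14, 0.15, -0.5], [-0.48, 0.34, 0.24], -1],
    [[-0.18, 0.2, -0.67], [-0.64, 0.45, 0.32], -1],
    [[-0.224, 0.252, -0.844], [-0.8, 0.56, 0.4], -1],
    [[-0.224, 0.252, -0.844], [-0.97, 0.678, 0.46], -1],
    [[-0.224, 0.252, -0.844], [-0.97, 0.678, 0.46], -1],
    [[-0.224, 0.252, -0.844], [-0.97, 0.678, 0.46], -1]
  ]
}}

```text
clock: 20.85
eef_pos: [555.4, -146.7, 171.6]
tcp_rot: [-3.139, -0.001, 1.55]
contact_force: [0.6, 0.1, 0.1]
opening: 0.197
grasp_force: 50.8
```

```bash
python3 -c "
from h import *
go([554,-147,28],down(np.pi/2-.015))"
```

```text
turn [-0.003, -0.001, -0.008] shift [-0.002, -0.0053, 0.718] | deg 0.4 mm 143.6 | at [ 555.4 -146.7  171.6] [-3.139e+00 -1.000e-03  1.550e+00] [0.6 0.1 0.1] 20.85 q [-0.26  0.34  1.8   0.    1.01 -0.24]
```

>>> {"api": "step_arm", "payload": {
  "moves": [
    [[0, 0, 0], [0, -0.005, 0.15], -1],
    [[0, 0, 0], [0, -0.005, 0.3], -1],
    [[0, 0, 0], [0, -0.005, 0.45], -1],
    [[0, 0, 0], [0, -0.005, 0.57], -1],
    [[0, 0, 0], [0, -0.005, 0.65], -1],
    [[0, 0, 0], [0, -0.005, 0.69], -1],
    [[0, 0, 0], [0, -0.005, 0.715], -1],
    [[0, 0, 0], [0, -0.005, 0.715], -1]
  ]
}}

```text
clock: 21.65
eef_pos: [555.1, -144.9, 29.1]
tcp_rot: [-3.141, -0.0, 1.555]
contact_force: [-0.0, 0.4, -1.4]
opening: 0.195
grasp_force: 50.8
```

>>> {"api": "step_arm", "payload": {
  "moves": [
    [[0, 0, 0], [0, 0, 0.008], -1],
    [[0, 0, 0], [0, 0, 0.016], -1],
    [[0, 0, 0], [0, 0, 0.022], -1],
    [[0, 0, 0], [0, 0, 0.022], -1]
  ]
}}

```text
clock: 22.05
eef_pos: [554.9, -145.7, 25.1]
tcp_rot: [3.142, -0.0, 1.555]
contact_force: [1.2, -0.4, -1.3]
opening: 0.196
grasp_force: 50.8
```

>>> {"api": "step_arm", "payload": {
  "moves": [
    [[0, 0, 0], [0, 0, 0.005], -1],
    [[0, 0, 0], [0, 0, 0.01], -1],
    [[0, 0, 0], [0, 0, 0.013], -1],
    [[0, 0, 0], [0, 0, 0.013], -1]
  ]
}}

```text
clock: 22.45
eef_pos: [555.4, -145.7, 22.9]
tcp_rot: [3.141, -0.0, 1.555]
contact_force: [0.1, 1.3, 5.8]
opening: 0.193
grasp_force: 51.7
```

Contact. Release and lift.

>>> {"api": "step_arm", "payload": {
  "moves": [
    [[0, 0, 0], [0, 0, -0.002], -0.5],
    [[0, 0, 0], [0, 0, -0.002], -0.25],
    [[0, 0, 0], [0, 0, -0.002], -0.2],
    [[0, 0, 0], [0, 0, -0.002], -0.2]
  ]
}}

```text
clock: 22.85
eef_pos: [554.7, -145.6, 22.6]
tcp_rot: [-3.141, -0.0, 1.555]
contact_force: [-0.1, -0.8, -0.1]
opening: 0.4
grasp_force: 0.0
```

>>> {"api": "step_arm", "payload": {
  "moves": [
    [[0, 0, 0], [0, 0, -0.05], -0.2],
    [[0, 0, 0], [0, 0, -0.15], -0.2],
    [[0, 0, 0], [0, 0, -0.35], -0.2],
    [[0, 0, 0], [0, 0, -0.55], -0.2],
    [[0, 0, 0], [0, -0.2, -0.55], -0.36],
    [[0, 0, 0], [0, -0.4, -0.55], -0.36],
    [[0, 0, 0], [0, -0.48, -0.5], -0.36],
    [[0, 0, 0], [0, -0.48, -0.5], -0.36]
  ]
}}

```text
clock: 23.65
eef_pos: [456.0, -143.7, 122.6]
tcp_rot: [-3.139, -0.001, 1.554]
contact_force: [-0.4, -0.1, -0.1]
opening: 0.319
grasp_force: 0.0
```

```bash
python3 -c "
from h import *
s=imaging.grab_frame('scene');t=imaging.grab_frame('top')
f=lambda im,x,y,w,h,k:cv2.resize(im[y:y+h,x:x+w,::-1],None,fx=k,fy=k,interpolation=cv2.INTER_CUBIC)
cv2.imwrite('pics/g6.png',cv2.hconcat([f(t,235,145,100,90,4),f(s,190,170,100,90,4)]))
go([457.5,-126.3,27],down(np.pi/2-.037))"
```

```text
turn [0.002, 0.0, 0.027] shift [0.09, -0.0134, 0.4825] | deg 1.2 mm 98.2 | at [ 459.8 -144.3  123.5] [3.14  0.    1.555] [ 0.4 -0.1  1. ] 23.75 q [-0.31  0.27  2.03  0.    0.84 -0.29]
```

View pics/g6.png

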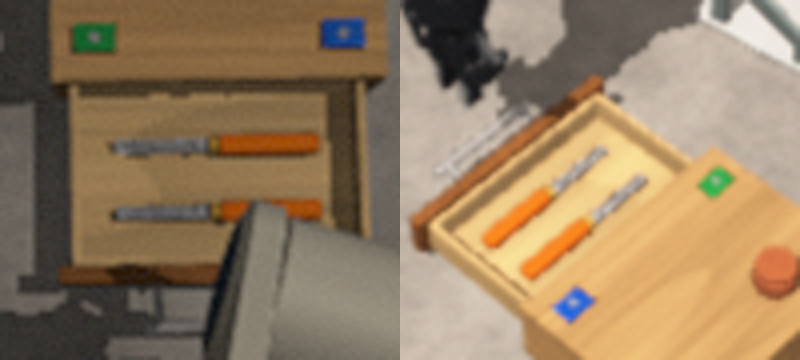

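Both files lie parallel, with handles at the blue end (top rows 181 and 197). Next, go to the bar and push the drawer shut.

>>> {"api": "step_arm", "payload": {
  "moves": [
    [[0, 0, 0.02], [0.09, -0.013, 0.1], -0.36],
    [[0, 0, 0.02], [0.09, -0.013, 0.2], -0.36],
    [[0, 0, 0.02], [0.09, -0.013, 0.28], -0.36],
    [[0, 0, 0.02], [0.09, -0.013, 0.35], -0.36],
    [[0, 0, 0.02], [0.09, -0.013, 0.41], -0.36],
    [[0, 0, 0.02], [0.09, -0.013, 0.45], -0.36],
    [[0, 0, 0.02], [0.09, -0.013, 0.48], -0.36],
    [[0, 0, 0.02], [0.09, -0.013, 0.48], -0.36]
  ]
}}

```text
clock: 24.55
eef_pos: [456.5, -126.0, 26.2]
tcp_rot: [-3.141, -0.0, 1.539]
contact_force: [0.1, -0.3, 0.6]
opening: 0.318
grasp_force: 0.0
```

>>> {"api": "step_arm", "payload": {
  "moves": [
    [[0, 0, 0], [0, 0, 0], -1],
    [[0, 0, 0], [0, 0, 0], -1],
    [[0, 0, 0], [0, 0, 0], -1],
    [[0, 0, 0], [0, 0, 0], -1],
    [[0, 0, 0], [0, 0, 0], -1]
  ],
  "squeeze": 40
}}

```text
clock: 25.05
eef_pos: [458.9, -126.4, 27.4]
tcp_rot: [3.137, 0.0, 1.539]
contact_force: [7.8, 1.6, -8.4]
opening: 0.111
grasp_force: 38.8
```

```bash
python3 -c "
from h import *
go([593,-127.5,27],down(np.pi/2-.037))"
```

```text
turn [0.006, 0.001, 0.007] shift [0.0155, 0.6704, 0.005] | deg 0.4 mm 134.1 | at [ 458.9 -126.4   27.4] [3.137 0.    1.539] [ 7.8  1.6 -8.4] 25.05 q [-0.27  0.44  2.1   0.    0.6  -0.24]
```

>>> {"api": "step_arm", "payload": {
  "moves": [
    [[0, 0, 0], [0, 0.02, 0], -1],
    [[0, 0, 0], [0.001, 0.06, 0], -1],
    [[0, 0, 0], [0.003, 0.12, 0], -1],
    [[0, 0, 0], [0.005, 0.19, 0], -1],
    [[0, 0, 0], [0.006, 0.26, 0], -1],
    [[0, 0, 0], [0.008, 0.33, 0], -1],
    [[0, 0, 0], [0.009, 0.39, 0], -1],
    [[0, 0, 0], [0.01, 0.42, 0], -1]
  ]
}}

```text
clock: 25.85
eef_pos: [542.9, -127.3, 27.3]
tcp_rot: [3.14, 0.001, 1.54]
contact_force: [-1.6, -5.7, 9.2]
opening: 0.105
grasp_force: 40.5
```

>>> {"api": "step_arm", "payload": {
  "moves": [
    [[0, 0, 0], [0.001, 0.03, 0], -1],
    [[0, 0, 0], [0.003, 0.08, 0], -1],
    [[0, 0, 0], [0.004, 0.14, 0], -1],
    [[0, 0, 0], [0.005, 0.2, 0], -1],
    [[0, 0, 0], [0.006, 0.25, 0], -1],
    [[0, 0, 0], [0.006, 0.28, 0], -1],
    [[0, 0, 0], [0.006, 0.3, 0], -1],
    [[0, 0, 0], [0.006, 0.3, 0], -1]
  ]
}}

```text
clock: 26.65
eef_pos: [602.4, -128.0, 27.3]
tcp_rot: [3.139, 0.001, 1.54]
contact_force: [0.7, -5.3, 5.9]
opening: 0.111
grasp_force: 40.2
```

>>> {"api": "step_arm", "payload": {
  "moves": [
    [[0, 0, 0], [0, 0.01, 0], -1],
    [[0, 0, 0], [0, 0.02, 0], -1],
    [[0, 0, 0], [0, 0.03, 0], -1],
    [[0, 0, 0], [0, 0.04, 0], -1],
    [[0, 0, 0], [0, 0.05, 0], -1],
    [[0, 0, 0], [0, 0.05, 0], -1]
  ]
}}

```text
clock: 27.25
eef_pos: [608.6, -128.1, 27.2]
tcp_rot: [-3.137, 0.0, 1.54]
contact_force: [-10.3, -6.3, 17.6]
opening: 0.11
grasp_force: 41.4
```

>>> {"api": "step_arm", "payload": {
  "moves": [
    [[0, 0, 0], [0, 0.01, 0], -1],
    [[0, 0, 0], [0, 0.02, 0], -1],
    [[0, 0, 0], [0, 0.02, 0], -1]
  ]
}}

```text
clock: 27.55
eef_pos: [608.6, -128.0, 27.1]
tcp_rot: [-3.129, -0.0, 1.54]
contact_force: [-24.8, -6.1, 29.1]
opening: 0.107
grasp_force: 42.9
```

Hard stop, so it's shut. Relax, release, lift off.

>>> {"api": "step_arm", "payload": {
  "moves": [
    [[0, 0, 0], [0, -0.015, 0], -1],
    [[0, 0, 0], [0, -0.015, 0], -0.4],
    [[0, 0, 0], [0, -0.015, 0], -0.4],
    [[0, 0, 0], [0, -0.015, 0], -0.4],
    [[0, 0, 0], [0, -0.015, -0.04], -0.4],
    [[0, 0, 0], [0, -0.015, -0.1], -0.4],
    [[0, 0, 0], [0, -0.015, -0.2], -0.4],
    [[0, 0, 0], [0, -0.015, -0.4], -0.4]
  ]
}}

```text
clock: 28.35
eef_pos: [609.9, -127.3, 106.0]
tcp_rot: [-3.137, -0.001, 1.539]
contact_force: [-0.1, -0.1, -0.3]
opening: 0.301
grasp_force: 0.0
```

>>> {"api": "step_arm", "payload": {
  "moves": [
    [[0, 0, 0], [0, -0.2, -0.3], -0.4],
    [[0, 0, 0], [0, -0.4, -0.5], -0.4],
    [[0, 0, 0], [0.2, -0.6, -0.5], -0.4],
    [[0, 0, 0], [0.4, -0.7, -0.5], -0.4],
    [[0, 0, 0], [0.6, -0.7, -0.5], -0.4],
    [[0, 0, 0], [0.8, -0.7, -0.5], -0.4],
    [[0, 0, 0], [0.8, -0.7, -0.5], -0.4],
    [[0, 0, 0], [0.8, -0.7, -0.5], -0.4]
  ]
}}

```text
clock: 29.15
eef_pos: [476.9, 37.5, 207.7]
tcp_rot: [3.14, -0.0, 1.542]
contact_force: [0.4, -0.4, -0.2]
opening: 0.298
grasp_force: 0.0
```

```bash
python3 -c "
from h import *
s=imaging.grab_frame('scene');t=imaging.grab_frame('top')
f=lambda im,x,y,w,h,k:cv2.resize(im[y:y+h,x:x+w,::-1],None,fx=k,fy=k,interpolation=cv2.INTER_CUBIC)
cv2.imwrite('pics/g7.png',cv2.hconcat([f(t,235,135,100,90,4),f(s,190,170,100,90,4)]))
print(telemetry.sense()['eef_pos'])"
```

```text
[476.87674794  36.05326805 207.2370216 ]
```

View pics/g7.png

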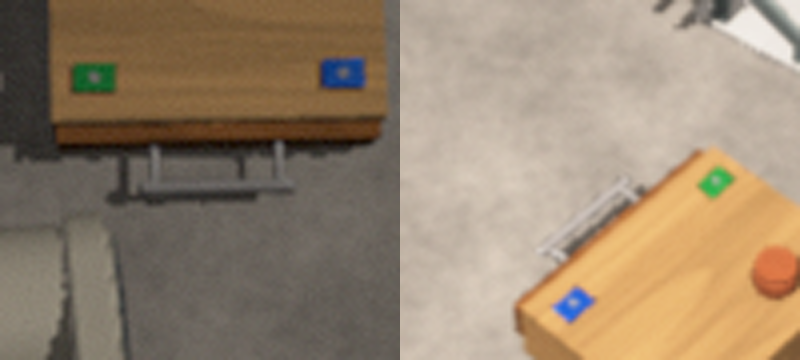

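The drawer front meets the chest with no gap (top row about 165, bar at row 182), and the arm is clear.

```bash
python3 -c "
from h import *
print(r.sign_off())"
```

```text
the job is handed in; nothing more can be done
None
```

The job is handed in: both orange files lie flat across the drawer with handles at the blue end, the drawer is pushed to its stop, and the burnisher is still in the rack; no verdict was returned.

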